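# Shut and lock the light-tight test pot

### The job

Get the light-tight test pot ready for a dark measurement: with its cover still up, turn the locking ring back anticlockwise by its lever to the stop at the white mark, then lower the hinged cover gently, without letting it drop, until it rests on the rim. Then turn the ring clockwise until its lever lines up with the red mark and leave it there (it can be turned too far); do not disturb the things standing and lying around.

Things in the scene. Friction and masses are not known exactly. Their poses are not given: they have to be found in the camera images.
- pot: light-tight test pot, fixed: a dark base disc (224 mm across, 12 mm thick) with an upright pot (100 mm across, rim 62 mm above the bench) in its middle. Origin: centre of the base's underside, on the axis of pot and ring; z up. The cover's hinge is on the +x side; -x, the front, looks roughly towards the robot. Loose things stand as near as 145 mm from the axis
- ring (a joint): angle of the captive locking ring (rad): 0 = stop at the white mark, open; grows clockwise seen from above; 1.40 = lever in line with the red mark, locked; 1.65 = hard stop, too far. Stays where it is left; about 2 N at the grip turn it. In the pot's frame the lever lies at angle -0.96 - value from +x. The ring is 129 mm across, 37 to 55 mm above the bench
- lever_top (a point): top centre of the lever's upright yellow round grip, 12 mm in diameter, 95 mm from the pot's axis, reaching from 47 to 115 mm above the bench; it rises from the end of a flat steel bar (36 to 102 mm from the axis, 41 to 51 mm above the bench)
- red_mark (a point): top of the fixed red block (8 mm wide, 12 mm radially, 48 mm high) at the edge of the base, 113 mm from the axis: the locked mark
- white_mark (a point): top of the fixed white block (same size): the open mark. With the ring at more than 0.7 rad from here its two hooked lugs (up to 79 mm above the bench) block the cover's two red ears, which must pass down between them; when locked, the lugs lie over the ears
- cover (a joint): angle of the hinged cover (rad): 0 = resting on the pot's rim, pi/2 = upright; stop at 1.75. It stays up when near upright and falls by its own weight below about 1.1
- cover_knob (a point): centre of the cover's black ball knob, 30 mm in diameter, on a 10 mm stem. In the cover's plane it is 147 mm from the hinge line and 34 mm above it (on the outside); with the cover shut it is 61 mm in front of the pot's axis and 100 mm above the bench. The cover's disc is 96 mm across and 8 mm thick, its centre 86 mm from the hinge
- cover_hinge (a point): middle of the cover's hinge line, 86 mm behind the pot's axis, 66 mm above the bench; the hinge line runs along the pot's y
- spray_can: spray can, 52 mm across, 225 mm tall, standing; origin: the centre of its underside. Bystander, to be left alone
- jar: screw-top jar, 54 mm across, 75 mm tall, standing; origin: the centre of its underside. Bystander, to be left alone
- coil: copper coil bobbin, 56 mm across, 46 mm tall, standing; origin: the centre of its underside. Bystander, to be left alone
- transformer: small transformer, 52 x 44 mm, 42 mm tall; origin: the centre of its underside. Bystander, to be left alone
- multimeter: yellow hand multimeter lying flat, 150 x 74 x 34 mm; origin: the centre of its underside. Bystander, to be left alone
- screwdriver: screwdriver lying on the bench, 170 mm long; origin: under its middle. Bystander, to be left alone
- battery: black battery block, 48 x 26 x 17 mm; origin: the centre of its underside. Bystander, to be left alone

How it is judged:
By the outcome, as a careful person would: the job done as asked, in the order asked, and still so for the second after the job is handed in, with the robot touching nothing.
It also fails if it takes over 72 s, if anything falls off the work surface, if the arm or the gripper's body presses on something with over 40 N, if the wrist force passes 120 N, or if a joint passes its speed limit or range.

### The arm

A 6-joint arm with a two-finger parallel gripper is mounted at the origin on the work surface. World frame = base frame: x ahead of the robot, y to its left, z up, the work surface at z = 0. Lengths are in m, angles in rad, forces in N, time in s.
With the tool pointing down it reaches from about 0.25 to 0.775 m from the base axis. Payload 4 kg.
Tool frame: the origin (TCP) lies between the finger pads; the fingertips stand 8 mm ahead of it and the grasp point (between the pads) lies 11 mm behind it (bot.tip_reach is the z of the fingertips in the tool frame, in m); z points along the fingers, y is the line along which they close (so a half turn about z gives the same grasp; the last joint's range is limited). The gripper opens to 94 mm and grips with 3 to 60 N. Pads are 16 mm wide; open, the fingers measure 119 mm over their backs; the gripper's body (75 mm by 177 mm) begins 78 mm behind the grasp point.
Start: joints at [1.157, 0.087, 1.371, -0, 1.684, -0.103], TCP at [0.168, 0.524, 0.214] pointing down, gripper open.
Joint ranges: [-3.1, 3.1], [-0.76, 2.03], [0.27, 2.55], [-1.08, 4.22], [0.17, 2.65], [-2.57, 2.57]. Speed limits (rad/s): [2.79, 2.79, 3.14, 3.14, 3.14, 3.14].

### API

Orientations are given as a unit quaternion [x, y, z, w].
In Python, from cell import bot gives the robot as it stands.
- The arm moves only by the shell command python3 -m handwheel 'ROWS' [FORCE]. ROWS is JSON, a list of rows, each a list of 7 numbers: the shift along the tool's x, y, z in m, then the turn, a rotation vector about the tool's x, y, z in degrees, then the finger opening in m, from 0 to 0.094. In form: [[x, y, z, wx, wy, wz, claw], ...]. A call has 1 to 10 rows; each row shifts and turns the commanded pose from where the row before left it, along the tool's axes as they then stand; what a row does not reach is not made up. A row lasts 1/12 s, in which the tool goes at most 41.7 mm and 7.16 degrees, less where a joint would pass 70% of its speed; a pose out of reach is approached as far as the arm can. A call is refused whole if a number of a shift passes 0.0417 or a number of a turn 7.16, either way. A call with a gripper value outside its range is refused whole. The fingers move at their own pace and stop on an object; FORCE is the grip in N (left out, the last holds). Time passes only in rows, so rows that do not move let the fingers close. It gives the time, the measured TCP pose, the force, the opening and the grip force at its end, in the units of the state.
- bot.read_state(): the state, without advancing time (a new reading comes with each control period).
- bot.capture(name): name is "scene" or "top" or "wrist"; returns a dict with "image" (420x560x3 uint8, red, green, blue), "depth" (420x560 float32, m along the optical axis (not along the pixel's ray), 0 where there is no reading), "vfov" (degrees; the focal length in pixels is half the picture's height over the tangent of half this angle, whatever the lens; pixels are square), "cx", "cy" (the principal point, pixels), "xyz" and "orientation" of the camera in the world. Camera axes: x right, y up, looking along -z (the intrinsics and any distortion apply to the point x, -y, -z); pixel columns grow to the right and rows downward; lengths in m; the calibration is good to about 2 mm. A picture is of the moment at which its call begins.
- bot.close_job(): hands the job in; it is judged then, once.
The state is a dict: "time_s": time; "qpos": joint angles; "qvel": joint speeds; "effort": joint torques, N m; "eef_pos": TCP position; "ee_rot": TCP orientation; "force": force on the tool from outside, world axes, zero at the start; "moment": the same for the moment, N m; "finger_gap": finger opening in m; "grip_force": force on a finger pad.
Only numpy, scipy, OpenCV 4.12 (cv2) and the standard library are available. Lean on these libraries where they do the work, as an engineer would, in place of code of your own. Each camera call takes 0.05 s, during which the arm holds its last target. There are 200 camera calls.

## Working session

There is one attempt and no reset: what is moved stays moved. The work goes in short steps, Python scripts to look and compute and a shell command to move; the robot and the scene stay as the last step left them, time stands still between calls to the robot, and variables do not carry over. Pictures are saved under pics/ and viewed, at most 10 in all, crops included, and the job is handed in when it is done.

```bash
mkdir -p pics; ls; cat > h.py <<'E'
import numpy as np,cv2
from cell import bot
from scipy.spatial.transform import Rotation as R
def cloud(c):
    f=210/np.tan(np.radians(c['vfov'])/2); d=c['depth']; v,u=np.mgrid[:420,:560]
    p=np.stack([(u-c['cx'])/f*d,-(v-c['cy'])/f*d,-d],-1)
    return p@R.from_quat(c['orientation']).as_matrix().T+c['xyz']
E
python3 - <<'E'
from h import *
for n in('scene','top'):
    c=bot.capture(n); np.savez('pics/'+n,**c); cv2.imwrite(f'pics/{n}0.png',c['image'][...,::-1]); print(n,{k:c[k] for k in c if k not in('image','depth')},(c['depth']>0).mean())
print(bot.read_state())
E
```

```text
pics
scene {'vfov': 44.51157586402465, 'cx': 288.2866302189329, 'cy': 206.007717990899, 'xyz': array([ 1.06016725, -0.61510063,  1.12762828]), 'orientation': array([0.31121954, 0.12308531, 0.35025161, 0.87482353])} 0.9959566326530612
top {'vfov': 55.343084102626634, 'cx': 278.43444392408344, 'cy': 209.38909205539437, 'xyz': array([0.21400174, 0.00536179, 1.36281335]), 'orientation': array([ 0.07349745, -0.07135722, -0.69661914,  0.71009017])} 0.9960076530612245
{'time_s': 0.1, 'qpos': array([ 1.15690089e+00,  8.79116853e-02,  1.37208202e+00, -3.05224069e-05,
        1.68359282e+00, -1.03095804e-01]), 'qvel': array([-0.00057861, -0.00160927, -0.00423634,  0.00019815, -0.00049283,
       -0.00280242]), 'effort': array([ 2.96973340e-03, -3.41251802e+01, -3.03301585e+01,  7.22001493e-02,
        3.04199662e-02, -1.01307837e-04]), 'eef_pos': array([0.16802312, 0.52321256, 0.21241518]), 'ee_rot': array([ 1.54776714e-01,  9.87948974e-01, -9.67692520e-04, -2.40181757e-04]), 'force': array([-0.18991831,  0.54066598, -0.27221161]), 'moment': array([ 0.01844271, -0.03492568, -0.03864176]), 'grip_force': 0.0, 'finger_gap': 0.09410025407604597}
```

View pics/scene0.png

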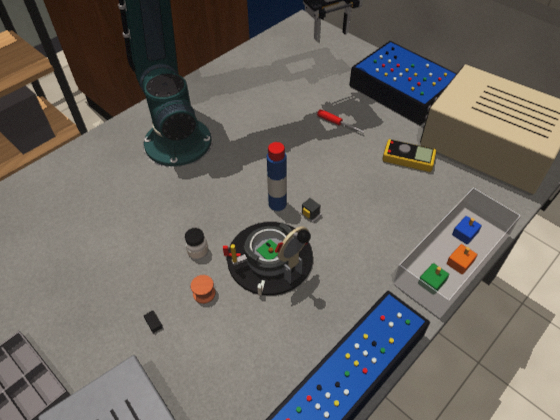

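View pics/top0.png

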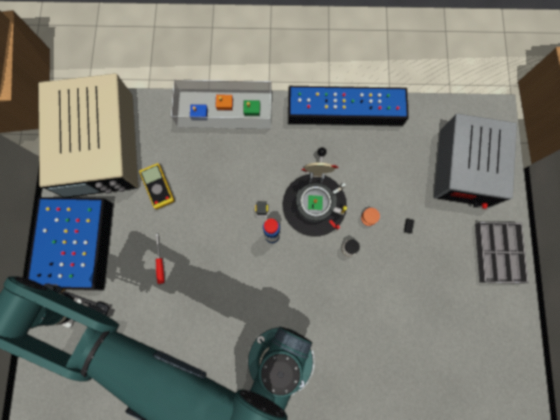

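The scene view shows the pot at about (270,258), with its cover up and the knob at (303,236). The yellow grip and red block are near (233,255), the white block near (262,287), and the can, transformer, jar and coil stand around it. In the top view the pot is at (316,204), with the knob at (322,152), the red mark at (335,225) and the can at (272,230).

```bash
python3 - <<'E'
from h import *
out=[]
for n,(a,b,e,f) in dict(scene=(130,320,170,340),top=(130,265,235,420)).items():
    c=dict(np.load(f'pics/{n}.npz')); P=cloud(c); im=c['image']
    hsv=cv2.cvtColor(im,cv2.COLOR_RGB2HSV); H,S,V=[hsv[...,i].astype(int) for i in range(3)]
    roi=np.zeros(H.shape,bool); roi[a:b,e:f]=1
    for name,m in dict(yellow=(H>18)&(H<33)&(S>150)&(V>90),red=((H<5)|(H>174))&(S>170)&(V>70),white=(S<40)&(V>190),black=(V<35)&(P[...,2]>.1)).items():
        k,l,st,ce=cv2.connectedComponentsWithStats((m&roi).astype(np.uint8))
        for i in range(1,k):
            if st[i,4]<6: continue
            p=P[(l==i)]; print(n,name,ce[i].round(1),st[i,4],'med',np.median(p,0).round(3),'zmax',p[:,2].max().round(3))
    # base disc dark points
    m=roi&(V<60)&(P[...,2]>.004)&(P[...,2]<.02); p=P[m][:,:2]
    h=cv2.convexHull((p*1000).astype(np.float32))[:,0]; print(n,'base',cv2.minEnclosingCircle((p*1000).astype(np.float32)),m.sum())
    m=roi&(P[...,2]>.052)&(P[...,2]<.066); p=P[m][:,:2]; print('rimlevel',p.min(0),p.max(0))
    out.append(cv2.resize(im[a:b,e:f,::-1],(390,430),interpolation=cv2.INTER_CUBIC))
cv2.imwrite('pics/crop.png',np.hstack(out))
E
```

```text
scene yellow [306.  210.5] 28 med [0.494 0.054 0.033] zmax 0.039
scene yellow [232.7 251.4] 55 med [ 0.486 -0.202  0.09 ] zmax 0.118
scene red [275.9 150.6] 251 med [0.409 0.028 0.222] zmax 1.128
scene red [277.8 246.9] 24 med [ 0.598 -0.16   0.186] zmax 0.192
scene red [225.9 250.7] 49 med [ 0.436 -0.187  0.035] zmax 1.128
scene red [238.2 253.9] 12 med [ 0.455 -0.163  0.012] zmax 0.016
scene white [260.8 284. ] 20 med [ 0.57  -0.192  0.032] zmax 1.128
scene black [180.3 134.5] 233 med [ 0.099 -0.047  0.126] zmax 0.154
scene black [303.1 236.4] 122 med [ 0.637 -0.12   0.223] zmax 0.23
scene base ((322.7886962890625, -33.28631591796875), 322.9979553222656) 2705
rimlevel [ 0.03861366 -0.31167745] [0.61428572 0.04840377]
top yellow [343.9 208.2] 14 med [ 0.482 -0.198  0.113] zmax 0.119
top red [270.7 225.5] 144 med [0.403 0.032 0.225] zmax 0.23
top red [333.4 224.1] 35 med [ 0.447 -0.175  0.014] zmax 0.051
top black [321.1 151.6] 35 med [ 0.629 -0.113  0.227] zmax 0.232
top base ((492.5255126953125, -224.8112335205078), 223.6380615234375) 1566
rimlevel [ 0.3454325 -0.3061089] [0.60099363 0.0509851 ]
```

View pics/crop.png

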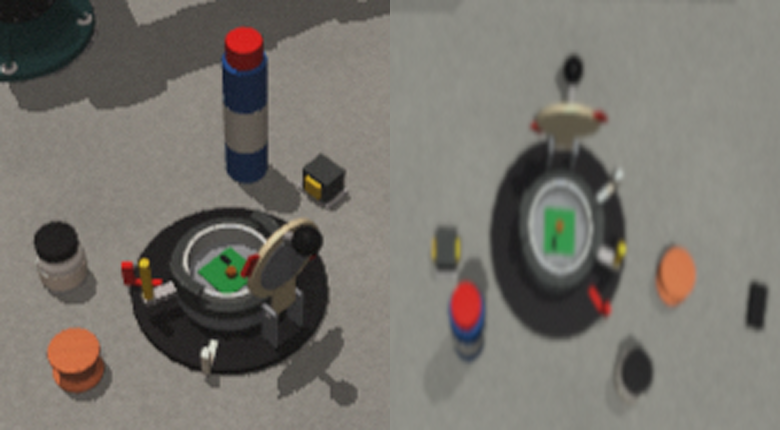

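The crop shows the yellow grip on its bar about halfway between the white block (right) and the red block (left). The cover is upright, with its knob at the back.

```bash
python3 - <<'E'
from h import *
from scipy.optimize import least_squares
def rays(c,uv,z):
    f=210/np.tan(np.radians(c['vfov'])/2); uv=np.atleast_2d(uv).astype(float)
    d=np.stack([(uv[:,0]-c['cx'])/f,-(uv[:,1]-c['cy'])/f,-np.ones(len(uv))],-1)@R.from_quat(c['orientation']).as_matrix().T
    return (c['xyz']+d*((z-c['xyz'][2])/d[:,2])[:,None])[:,:2]
for n,(a,b,e,f) in dict(scene=(215,300,220,322),top=(165,240,278,355)).items():
    c=dict(np.load(f'pics/{n}.npz')); P=cloud(c); hsv=cv2.cvtColor(c['image'],cv2.COLOR_RGB2HSV); S,V=hsv[...,1],hsv[...,2]
    m=np.zeros(V.shape,np.uint8); m[a:b,e:f]=((V<70)&(P[...,2]<.025))[a:b,e:f]
    k,l,st,ce=cv2.connectedComponentsWithStats(m); i=1+st[1:,4].argmax()
    hull=cv2.findContours((l==i).astype(np.uint8),cv2.RETR_EXTERNAL,cv2.CHAIN_APPROX_NONE)[0]; ct=max(hull,key=len)[:,0]
    q=rays(c,ct,.012)
    s=least_squares(lambda x:np.hypot(*(q-x[:2]).T)-.112,[.5,-.12],loss='soft_l1',f_scale=.002); r=np.hypot(*(q-s.x).T)
    print(n,'base centre',s.x.round(4),np.median(abs(r-.112)),len(q),st[i])
    C=s.x
    # bright rim
    rimm=np.zeros(V.shape,bool); rimm[a:b,e:f]=1; rimm&=(abs(P[...,2]-.062)<.008)&(V>140)&(S<60)&(np.hypot(P[...,0]-C[0],P[...,1]-C[1])<.07)
    v,u=np.nonzero(rimm); q=rays(c,np.stack([u,v],1),.062)
    s=least_squares(lambda x:np.hypot(*(q-x[:2]).T)-x[2],[*C,.047],loss='soft_l1',f_scale=.002); print('rim',s.x.round(4),len(q))
    for nm,uvz in (dict(yellow=(232.7,245.5,.113),white=(261,282,.045),red=(225.9,247.5,.046)) if n=='scene' else dict(yellow=(343.9,208.2,.115),red=(333.4,224.1,.04))).items():
        print(nm,rays(c,uvz[:2],uvz[2]).round(4))
    if n=='top':
        for nm,mm in dict(white=(V>170)&(S<50)).items():
            k,l,st,ce=cv2.connectedComponentsWithStats((mm&(np.hypot(P[...,0]-C[0],P[...,1]-C[1])<.14)).astype(np.uint8))
            for i in range(1,k):
                p=P[l==i]; print(nm,ce[i].round(1),st[i,4],np.median(p,0).round(3),p[:,2].max())
    # ears, bystanders
    mm=(P[...,2]>.01)&(np.hypot(P[...,0]-C[0],P[...,1]-C[1])<.26)&(np.hypot(P[...,0]-C[0],P[...,1]-C[1])>.12)&(P[...,2]<.25)
    k,l,st,ce=cv2.connectedComponentsWithStats(mm.astype(np.uint8))
    for i in range(1,k):
        if st[i,4]<30: continue
        p=P[l==i]; print('obj',ce[i].round(0),st[i,4],p.min(0).round(3),p.max(0).round(3))
E
```

```text
scene base centre [ 0.4983 -0.0978] 0.016973544265215385 294 [ 226  242   87   54 1783]
rim [ 0.5159 -0.1095  0.0474] 105
yellow [[ 0.4813 -0.1963]]
white [[ 0.5715 -0.1935]]
red [[ 0.4351 -0.1848]]
obj [277. 176.] 1206 [0.38  0.005 0.011] [0.433 0.058 0.229]
obj [310. 209.] 266 [0.474 0.048 0.01 ] [0.517 0.089 0.049]
obj [196. 243.] 551 [ 0.341 -0.254  0.01 ] [ 0.395 -0.202  0.079]
obj [304. 236.] 148 [ 0.621 -0.13   0.207] [ 0.649 -0.103  0.23 ]
obj [274. 286.] 292 [ 0.495 -0.222  0.01 ] [ 0.629 -0.06   0.052]
obj [202. 286.] 418 [ 0.447 -0.326  0.01 ] [ 0.501 -0.271  0.052]
top base centre [ 0.515  -0.1143] 0.014519882967267826 284 [ 283  175   61   61 1490]
rim [ 0.5167 -0.1111  0.0473] 124
yellow [[ 0.4815 -0.1966]]
red [[ 0.4425 -0.1729]]
white [320.8 163.3] 13 [ 0.602 -0.115  0.2  ] 0.2055012085951633
white [326. 163.] 1 [ 0.604 -0.131  0.195] 0.1951559928249167
white [343.6 184.2] 5 [ 0.579 -0.209  0.049] 0.05134059667387647
white [336.8 190. ] 6 [ 0.569 -0.189  0.012] 0.01645629178611374
white [337.  209.8] 8 [ 0.488 -0.184  0.054] 0.055598570426258265
obj [261. 208.] 153 [0.475 0.051 0.014] [0.515 0.092 0.05 ]
obj [371. 216.] 219 [ 0.447 -0.326  0.011] [ 0.499 -0.27   0.056]
obj [271. 230.] 346 [0.378 0.008 0.011] [0.428 0.056 0.23 ]
obj [350. 247.] 256 [ 0.338 -0.251  0.012] [ 0.389 -0.201  0.082]
```

```bash
cat >> h.py <<'E'
C=np.array([.516,-.1105]); YAW=-.037
def delta(p,ydeg=None,s=None):
    "tool-frame shift (mm) and turn (deg) to the world TCP p with tool down, tool y at ydeg"
    s=s or bot.read_state(); r=R.from_quat(s['ee_rot']); d=r.inv().apply(np.array(p)-s['eef_pos'])*1000
    print('at',s['eef_pos'].round(4),'shift mm',d.round(1),'t',round(s['time_s'],2),'F',s['force'].round(1))
    if ydeg is not None:
        a=np.radians(ydeg); y=np.array([np.cos(a),np.sin(a),0]); z=np.array([0,0,-1.])
        print('turn deg',np.degrees((r.inv()*R.from_matrix(np.stack([np.cross(y,z),y,z],1))).as_rotvec()).round(2))
def grip(v):
    a=YAW-.96-v; return C+.095*np.array([np.cos(a),np.sin(a)])
E
python3 -m handwheel '[[0,0,-0.02,0,0,7,0.094],[0,0,-0.02,0,0,7,0.094],[0,0,-0.02,0,0,7,0.094],[0,0,-0.02,0,0,7,0.094],[0,0,-0.02,0,0,7,0.094],[0,0,-0.02,0,0,7,0.094],[0,0,-0.02,0,0,7,0.094],[0,0,-0.02,0,0,7,0.094],[0,0,-0.02,0,0,7,0.094],[0,0,-0.02,0,0,7,0.094]]' 20
python3 -m handwheel '[[0,0,0,0,0,6.5,0.04],[0,0,0,0,0,6.5,0.04],[0,0,0,0,0,6.5,0.04],[0,0,0,0,0,6.5,0.04],[0,0,0,0,0,6.5,0.04],[0,0,0,0,0,6.5,0.04],[0,0,0,0,0,6.5,0.04],[0,0,0,0,0,6.5,0.04],[0,0,0,0,0,6.5,0.04]]'
python3 -c "
from h import *
delta([.481,-.197,.40],-57)"
```

```text
time_s: 0.93
eef_pos: [0.1681, 0.5235, 0.4139]
ee_rot: [0.696, 0.718, -0.0, 0.0]
force: [-0.5, -0.6, 0.1]
finger_gap: 0.0939
grip_force: 0.0
time_s: 1.68
eef_pos: [0.1682, 0.5236, 0.4128]
ee_rot: [0.958, 0.287, -0.0, 0.0]
force: [0.5, 0.1, -0.3]
finger_gap: 0.0409
grip_force: 0.0
at [0.1682 0.5236 0.4128] shift mm [-135.1  773.9   13.5] t 1.68 F [ 0.5  0.1 -0.3]
turn deg [0.04 0.06 0.37]
```

```bash

python3 -m handwheel '[[-0.0054,0.031,0,0,0,0,0.04],[-0.0054,0.031,0,0,0,0,0.04],[-0.0054,0.031,0,0,0,0,0.04],[-0.0054,0.031,0,0,0,0,0.04],[-0.0054,0.031,0,0,0,0,0.04],[-0.0054,0.031,0,0,0,0,0.04],[-0.0054,0.031,0,0,0,0,0.04],[-0.0054,0.031,0,0,0,0,0.04],[-0.0054,0.031,0,0,0,0,0.04],[-0.0054,0.031,0,0,0,0,0.04]]' >/dev/null
python3 -m handwheel '[[-0.0054,0.031,0,0,0,0,0.04],[-0.0054,0.031,0,0,0,0,0.04],[-0.0054,0.031,0,0,0,0,0.04],[-0.0054,0.031,0,0,0,0,0.04],[-0.0054,0.031,0,0,0,0,0.04],[-0.0054,0.031,0,0,0,0,0.04],[-0.0054,0.031,0,0,0,0,0.04],[-0.0054,0.031,0,0,0,0,0.04],[-0.0054,0.031,0,0,0,0,0.04],[-0.0054,0.031,0,0,0,0,0.04]]' >/dev/null
python3 -m handwheel '[[-0.0054,0.031,0,0,0,0,0.04],[-0.0054,0.031,0,0,0,0,0.04],[-0.0054,0.031,0,0,0,0,0.04],[-0.0054,0.031,0,0,0,0,0.04],[-0.0054,0.03,0,0,0,0,0.04],[0,0,0,0,0,0,0.04]]'
python3 - <<'E'
from h import *
delta([.481,-.197,.093],-57)
c=bot.capture('wrist'); cv2.imwrite('pics/w0.png',c['image'][...,::-1]); P=cloud(c)
hsv=cv2.cvtColor(c['image'],cv2.COLOR_RGB2HSV); H,S,V=[hsv[...,i].astype(int) for i in range(3)]
for n,m in dict(yellow=(H>18)&(H<33)&(S>150)&(P[...,2]>.1),red=((H<5)|(H>174))&(S>150)&(abs(P[...,2]-.048)<.006),white=(S<50)&(V>150)&(abs(P[...,2]-.048)<.006)).items():
    k,l,st,ce=cv2.connectedComponentsWithStats(m.astype(np.uint8))
    for i in range(1,k):
        if st[i,4]>15: print(n,ce[i].round(0),st[i,4],P[l==i].mean(0).round(4),P[l==i][:,2].max().round(3))
E
```

```text
time_s: 3.85
eef_pos: [0.4865, -0.1997, 0.4097]
ee_rot: [0.958, 0.287, -0.002, -0.001]
force: [-1.0, -0.4, -2.1]
finger_gap: 0.0404
grip_force: 0.0
at [ 0.4865 -0.1997  0.4097] shift mm [ -2.   -4.1 316.7] t 3.85 F [-1.  -0.4 -2.1]
turn deg [-0.21  0.2   0.39]
yellow [285. 172.] 46 [ 0.4839 -0.1971  0.1135] 0.118
yellow [207. 340.] 478 [ 0.4976 -0.1684  0.5164] 0.522
yellow [367. 340.] 467 [ 0.521  -0.203   0.5168] 0.522
yellow [322. 398.] 4860 [ 0.508  -0.1968  0.5271] 0.581
red [265. 184.] 23 [ 0.4339 -0.1849  0.0485] 0.051
red [491. 283.] 52 [ 0.5141 -0.6743  0.0472] 0.051
white [318. 123.] 33 [ 0.5763 -0.204   0.0487] 0.051
white [280. 159.] 100 [ 0.4882 -0.1827  0.0514] 0.054
white [264. 217.] 92 [ 0.3792 -0.2179  0.0483] 0.054
```

View pics/w0.png

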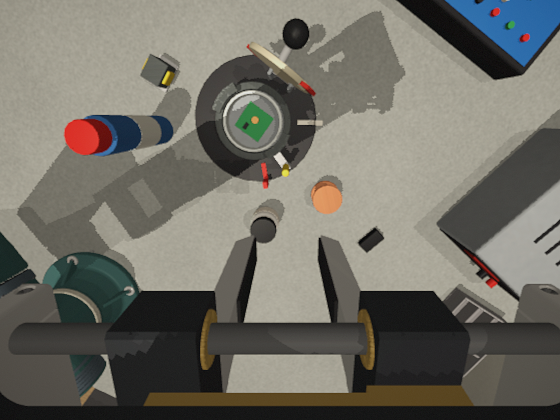

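The wrist view shows the grip at (285,172), the red mark at (265,178) and the white mark at (310,122). They agree with my pot frame, and the lever is at about 0.93 rad. The can is on the left, and the way down to the grip is clear.

```bash
sed -i 's/^C=.*/C=np.array([.516,-.109]); YAW=-.04/' h.py
python3 -m handwheel '[[0,-0.003,0.03,-0.2,0.2,0.4,0.04],[0,0,0.03,0,0,0,0.04],[0,0,0.03,0,0,0,0.04],[0,0,0.03,0,0,0,0.04],[0,0,0.03,0,0,0,0.04],[0,0,0.03,0,0,0,0.04],[0,0,0.03,0,0,0,0.04],[0,0,0.02,0,0,0,0.04],[0,0,0.01,0,0,0,0.04],[0,0,0,0,0,0,0.04]]' 
python3 - <<'E'
from h import *
delta([.483,-.197,.093],-57)
c=bot.capture('wrist'); cv2.imwrite('pics/w1.png',c['image'][...,::-1])
E
```

```text
time_s: 4.73
eef_pos: [0.483, -0.1912, 0.1709]
ee_rot: [0.958, 0.287, 0.0, -0.001]
force: [0.4, -0.0, 0.2]
finger_gap: 0.0401
grip_force: 0.0
at [ 0.483  -0.1912  0.1709] shift mm [-3.2  5.  77.8] t 4.73 F [ 0.4 -0.   0.2]
turn deg [-0.08 -0.07  0.35]
```

View pics/w1.png

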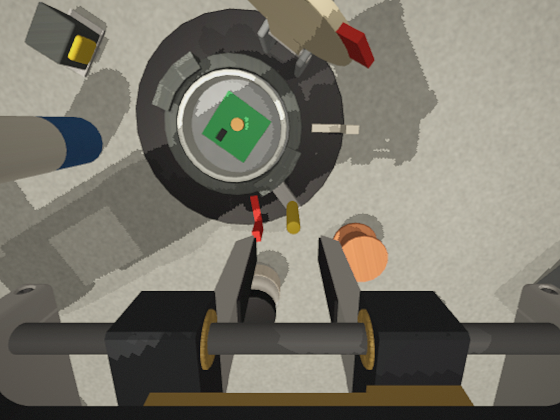

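The grip at (293,218) lies just ahead of the gap between the fingers, so I'll shift slightly, descend and close.

```bash

python3 -m handwheel '[[-0.003,0.005,0.02,0,0,0,0.04],[0,0,0.02,0,0,0,0.04],[0,0,0.02,0,0,0,0.04],[0,0,0.015,0,0,0,0.04],[0,0,0.003,0,0,0,0.04],[0,0,0,0,0,0,0.0],[0,0,0,0,0,0,0.0],[0,0,0,0,0,0,0.0],[0,0,0,0,0,0,0.0],[0,0,0,0,0,0,0.0]]' 15
python3 - <<'E'
from h import *
delta([.483,-.197,.093],-57)
s=bot.read_state(); r=R.from_quat(s['ee_rot']); d=s['eef_pos'][:2]-C; print(np.hypot(*d),YAW-.96-np.arctan2(d[1],d[0]))
p=s['eef_pos']
for v in np.arange(.9,-.01,-.1):
    q=np.array([*grip(v),p[2]]); print(v.round(2),q.round(3),(r.inv().apply(q-p)*1000).round(1)); p=q
E
```

```text
time_s: 5.62
eef_pos: [0.4859, -0.1977, 0.097]
ee_rot: [0.958, 0.287, 0.003, 0.0]
force: [-1.0, 4.8, 5.6]
finger_gap: 0.0114
grip_force: 15.0
at [ 0.4859 -0.1977  0.097 ] shift mm [-2.1 -2.2  4. ] t 5.62 F [-1.   4.8  5.6]
turn deg [ 0.16 -0.36  0.31]
0.09369640745060784 0.8976809158185595
0.9 [ 0.485 -0.199  0.097] [-1.2  0.6 -0. ]
0.8 [ 0.494 -0.202  0.097] [6.2 7.2 0.1]
0.7 [ 0.504 -0.203  0.097] [6.9 6.5 0.1]
0.6 [ 0.513 -0.204  0.097] [7.5 5.8 0.1]
0.5 [ 0.523 -0.204  0.097] [8.  5.  0.1]
0.4 [ 0.532 -0.203  0.097] [8.5 4.2 0.1]
0.3 [ 0.541 -0.201  0.097] [8.9 3.3 0.1]
0.2 [ 0.55  -0.198  0.097] [9.2 2.4 0.1]
0.1 [ 0.559 -0.194  0.097] [9.4 1.5 0.1]
0.0 [ 0.567 -0.189  0.097] [9.5 0.6 0.1]
```

```bash

python3 -m handwheel '[[0.003,0.0037,0,0,0,0,0],[0.003,0.0037,0,0,0,0,0],[0.0034,0.0033,0,0,0,0,0],[0.0034,0.0033,0,0,0,0,0],[0.0037,0.003,0,0,0,0,0],[0.0037,0.003,0,0,0,0,0],[0.004,0.0025,0,0,0,0,0],[0.004,0.0025,0,0,0,0,0]]'
python3 -m handwheel '[[0.0042,0.0021,0,0,0,0,0],[0.0042,0.0021,0,0,0,0,0],[0.0045,0.0017,0,0,0,0,0],[0.0045,0.0017,0,0,0,0,0],[0.0046,0.0012,0,0,0,0,0],[0.0046,0.0012,0,0,0,0,0],[0,0,0,0,0,0,0]]'
python3 - <<'E'
from h import *
delta([*grip(0),.097],-57)
E
```

```text
time_s: 6.28
eef_pos: [0.5221, -0.2039, 0.097]
ee_rot: [0.958, 0.287, 0.002, 0.001]
force: [-4.0, 2.7, 5.3]
finger_gap: 0.0115
grip_force: 15.0
time_s: 6.87
eef_pos: [0.5503, -0.1973, 0.097]
ee_rot: [0.958, 0.287, 0.002, 0.001]
force: [-3.1, 2.5, 4.3]
finger_gap: 0.0116
grip_force: 15.0
at [ 0.5503 -0.1973  0.097 ] shift mm [18.8  2.4  0. ] t 6.87 F [-3.1  2.5  4.3]
turn deg [ 0.13 -0.19  0.35]
```

Now I'll go on to the stop in smaller steps, watching for the force to rise.

```bash

python3 -m handwheel '[[0.0047,0.0008,0,0,0,0,0],[0.0047,0.0008,0,0,0,0,0],[0.003,0.0003,0,0,0,0,0],[0.003,0.0002,0,0,0,0,0]]'
python3 -m handwheel '[[0.002,0,0,0,0,0,0],[0.002,0,0,0,0,0,0]]'
python3 -m handwheel '[[0.002,0,0,0,0,0,0],[0,0,0,0,0,0,0]]'
python3 - <<'E'
from h import *
delta([*grip(0),.097],-57)
E
```

```text
time_s: 7.2
eef_pos: [0.5634, -0.191, 0.097]
ee_rot: [0.958, 0.287, 0.001, 0.001]
force: [-5.2, 2.2, 7.2]
finger_gap: 0.0117
grip_force: 15.0
time_s: 7.37
eef_pos: [0.5667, -0.1891, 0.097]
ee_rot: [0.958, 0.287, 0.001, 0.001]
force: [-4.3, 1.1, 5.4]
finger_gap: 0.0116
grip_force: 15.0
time_s: 7.53
eef_pos: [0.5687, -0.1878, 0.0969]
ee_rot: [0.958, 0.287, 0.001, 0.001]
force: [-4.0, 1.6, 5.3]
finger_gap: 0.0118
grip_force: 15.0
at [ 0.5687 -0.1878  0.0969] shift mm [-1.7  0.2 -0.1] t 7.53 F [-4.   1.6  5.3]
turn deg [ 0.15 -0.12  0.32]
```

```bash

python3 -m handwheel '[[0.002,-0.0002,0,0,0,0,0],[0,0,0,0,0,0,0]]'
python3 -m handwheel '[[0.002,-0.0003,0,0,0,0,0],[0,0,0,0,0,0,0]]'
python3 -m handwheel '[[0.002,-0.0003,0,0,0,0,0],[0,0,0,0,0,0,0]]'
python3 - <<'E'
from h import *
delta([*grip(0),.097],-57)
c=bot.capture('scene');cv2.imwrite('pics/s1.png',cv2.resize(c['image'][200:310,200:330,::-1],None,fx=5,fy=5,interpolation=cv2.INTER_CUBIC))
E
```

```text
time_s: 7.7
eef_pos: [0.5689, -0.1877, 0.0969]
ee_rot: [0.958, 0.286, -0.0, 0.002]
force: [-8.9, -0.4, 6.1]
finger_gap: 0.0115
grip_force: 15.0
time_s: 7.87
eef_pos: [0.5691, -0.1876, 0.0969]
ee_rot: [0.958, 0.286, -0.002, 0.002]
force: [-11.1, -2.0, 6.6]
finger_gap: 0.0116
grip_force: 15.0
time_s: 8.03
eef_pos: [0.5695, -0.1873, 0.0968]
ee_rot: [0.958, 0.286, -0.003, 0.003]
force: [-14.6, -4.1, 7.9]
finger_gap: 0.0114
grip_force: 15.0
at [ 0.5695 -0.1873  0.0968] shift mm [-2.7  0.2 -0.2] t 8.03 F [-14.6  -4.1   7.9]
turn deg [0.17 0.46 0.19]
```

View pics/s1.png

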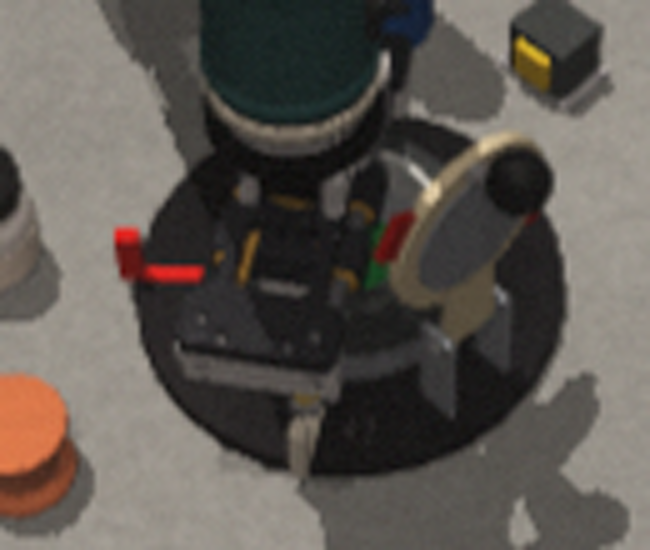

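The image shows the grip held right at the white mark, at (303,430). The force rises there, so the ring is on its stop. I'll back off the preload, release, lift, and turn for the knob.

```bash

python3 -m handwheel '[[-0.005,0,0,0,0,0,0],[0,0,0,0,0,0,0.04],[0,0,0,0,0,0,0.04],[0,0,0,0,0,0,0.04],[0,0,0,0,0,0,0.04],[0,0,-0.01,0,0,0,0.04],[0,0,-0.02,0,0,0,0.04],[0,0,-0.03,0,0,0,0.04],[0,0,-0.03,0,0,0,0.04],[0,0,-0.03,0,0,0,0.04]]'
python3 -m handwheel '[[0,0,-0.03,0,0,0,0.06],[0,0,-0.03,0,0,0,0.06],[0,0,-0.03,0,0,0,0.06],[0,0,-0.03,0,0,5,0.06],[0,0,0,0,0,5,0.06],[0,0,0,0,0,5,0.06],[0,0,0,0,0,5,0.06],[0,0,0,0,0,5,0.06],[0,0,0,0,0,5,0.06],[0,0,0,0,0,5,0.06]]'
python3 - <<'E'
from h import *
delta([.636,-.114,.34],-92.3); print(bot.read_state()['qpos'].round(2))
c=bot.capture('wrist'); cv2.imwrite('pics/w2.png',c['image'][...,::-1]); P=cloud(c)
hsv=cv2.cvtColor(c['image'],cv2.COLOR_RGB2HSV); H,S,V=[hsv[...,i].astype(int) for i in range(3)]
for n,m in dict(yellow=(H>18)&(H<33)&(S>150)&(P[...,2]>.1),red=((H<5)|(H>174))&(S>150)&(abs(P[...,2]-.048)<.006),white=(S<50)&(V>150)&(abs(P[...,2]-.048)<.006),knob=(V<60)&(abs(P[...,2]-.215)<.03)&(P[...,0]>.55)).items():
    k,l,st,ce=cv2.connectedComponentsWithStats(m.astype(np.uint8))
    for i in range(1,k):
        p=P[l==i]
        if st[i,4]>15 and np.hypot(*(p.mean(0)[:2]-C))<.2: print(n,ce[i].round(0),st[i,4],p.mean(0).round(4),p.min(0).round(3),p.max(0).round(3))
E
```

```text
time_s: 8.92
eef_pos: [0.5691, -0.1865, 0.2176]
ee_rot: [0.958, 0.287, 0.002, 0.001]
force: [1.2, -0.1, -0.2]
finger_gap: 0.04
grip_force: 0.0
time_s: 9.75
eef_pos: [0.5687, -0.1864, 0.3366]
ee_rot: [1.0, -0.017, 0.003, 0.001]
force: [-1.2, -0.5, 0.2]
finger_gap: 0.0603
grip_force: 0.0
at [ 0.5687 -0.1864  0.3366] shift mm [ 64.8 -74.7  -3.1] t 9.75 F [-1.2 -0.5  0.2]
turn deg [ 0.07 -0.33  0.36]
[-0.41  0.2   1.    0.    1.94  1.19]
yellow [288. 183.] 69 [ 0.5696 -0.189   0.1194] [ 0.563 -0.194  0.1  ] [ 0.65  -0.185  0.509]
yellow [169. 339.] 618 [ 0.5956 -0.1569  0.4434] [ 0.584 -0.189  0.431] [ 0.65  -0.155  0.509]
yellow [405. 339.] 616 [ 0.5936 -0.2184  0.4436] [ 0.584 -0.22   0.434] [ 0.6   -0.217  0.449]
yellow [365. 398.] 4867 [ 0.5866 -0.2056  0.4542] [ 0.584 -0.241  0.449] [ 0.65  -0.164  0.509]
red [288. 253.] 36 [ 0.4343 -0.1846  0.0478] [ 0.429 -0.19   0.043] [ 0.44 -0.18  0.05]
white [297. 168.] 40 [ 0.5772 -0.2033  0.0489] [ 0.572 -0.209  0.047] [ 0.582 -0.197  0.051]
white [278. 185.] 22 [ 0.5529 -0.1732  0.0519] [ 0.549 -0.178  0.05 ] [ 0.556 -0.17   0.054]
white [310. 282.] 76 [ 0.3787 -0.2215  0.0494] [ 0.361 -0.251  0.045] [ 0.389 -0.2    0.053]
knob [209. 140.] 758 [ 0.6338 -0.1163  0.2244] [ 0.619 -0.129  0.211] [ 0.648 -0.102  0.23 ]
```

View pics/w2.png

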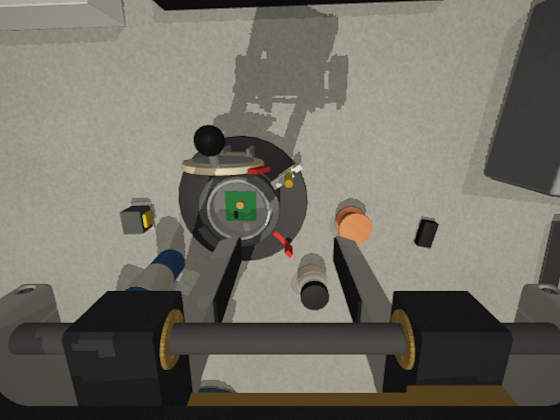

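The wrist view shows the lever (288,183) in line with the white mark (297,168). The knob (209,140) is at (0.6335, -0.1155, 0.215), so the cover is upright. Next I'll move over the knob.

```bash

python3 -m handwheel '[[0.0155,-0.0182,0,0,0,0,0.06],[0.0155,-0.0182,0,0,0,0,0.06],[0.0155,-0.0182,0,0,0,0.4,0.06],[0.0155,-0.0182,0,0,0,0,0.06],[0,0,0,0,0,0,0.06],[0,0,0.02,0,0,0,0.06],[0,0,0,0,0,0,0.06],[0,0,0,0,0,0,0.06]]' 20
python3 - <<'E'
from h import *
delta([.6335,-.1155,.208],-92.3)
E
```

```text
time_s: 10.47
eef_pos: [0.6322, -0.1159, 0.315]
ee_rot: [1.0, -0.018, 0.001, 0.0]
force: [0.0, -0.2, 0.4]
finger_gap: 0.0604
grip_force: 0.0
at [ 0.6322 -0.1159  0.315 ] shift mm [  1.1  -0.5 107. ] t 10.47 F [ 0.  -0.2  0.4]
turn deg [ 0.02 -0.11  0.23]
```

```bash

python3 -m handwheel '[[0.001,0,0.02,0,0,0,0.06],[0,0,0.025,0,0,0,0.06],[0,0,0.025,0,0,0,0.06],[0,0,0.02,0,0,0,0.06],[0,0,0.014,0,0,0,0.06],[0,0,0.003,0,0,0,0.06],[0,0,0,0,0,0,0.06]]'
python3 -m handwheel '[[0,0,0,0,0,0,0],[0,0,0,0,0,0,0],[0,0,0,0,0,0,0],[0,0,0,0,0,0,0],[0,0,0,0,0,0,0],[0,0,0,0,0,0,0]]' 25
python3 - <<'E'
from h import *
s=bot.read_state(); p=s['eef_pos']; r=R.from_quat(s['ee_rot']); print(p,s['force'])
th0=1.555; Hg=np.array([*(C+.086*np.array([np.cos(YAW),np.sin(YAW)])),.066]); f=np.array([-np.cos(YAW),-np.sin(YAW),0]); z=np.array([0,0,1])
k=lambda t:Hg+f*(.147*np.cos(t)-.034*np.sin(t))+z*(.147*np.sin(t)+.034*np.cos(t))
print(k(th0))
a=k(th0)
for i in range(1,21):
    t=th0*(1-i/20); b=k(t); print(round(t,2),b.round(3),(r.inv().apply(b-a)*1000).round(1)); a=b
E
```

```text
time_s: 11.05
eef_pos: [0.6339, -0.1164, 0.2088]
ee_rot: [1.0, -0.019, 0.002, 0.0]
force: [0.6, -0.1, -0.2]
finger_gap: 0.06
grip_force: 0.0
time_s: 11.55
eef_pos: [0.6351, -0.1134, 0.2104]
ee_rot: [1.0, -0.017, 0.004, -0.002]
force: [0.7, 5.1, 2.1]
finger_gap: 0.0288
grip_force: 25.0
[ 0.63505581 -0.11344804  0.21041336] [0.70514774 5.07069037 2.07550581]
[ 0.63357967 -0.1137057   0.21351871]
1.48 [ 0.622 -0.113  0.216] [-11.5  -0.1  -2.1]
1.4 [ 0.61  -0.113  0.217] [-11.7  -0.1  -1.2]
1.32 [ 0.599 -0.112  0.217] [-11.7  -0.1  -0.3]
1.24 [ 0.587 -0.112  0.216] [-11.7  -0.1   0.6]
1.17 [ 0.575 -0.111  0.215] [-11.6  -0.1   1.5]
1.09 [ 0.564 -0.111  0.212] [-11.5  -0.1   2.4]
1.01 [ 0.553 -0.11   0.209] [-11.2  -0.    3.3]
0.93 [ 0.542 -0.11   0.204] [-11.   -0.    4.2]
0.86 [ 0.531 -0.11   0.199] [-10.6  -0.    5. ]
0.78 [ 0.521 -0.109  0.193] [-10.2  -0.    5.8]
0.7 [ 0.511 -0.109  0.187] [-9.7 -0.   6.6]
0.62 [ 0.502 -0.108  0.179] [-9.2 -0.   7.3]
0.54 [ 0.494 -0.108  0.171] [-8.6 -0.   8. ]
0.47 [ 0.486 -0.108  0.162] [-7.9 -0.   8.7]
0.39 [ 0.479 -0.108  0.153] [-7.2 -0.   9.3]
0.31 [ 0.472 -0.107  0.143] [-6.5  0.   9.8]
0.23 [ 0.467 -0.107  0.133] [-5.7  0.  10.3]
0.16 [ 0.462 -0.107  0.122] [-4.9  0.  10.7]
0.08 [ 0.458 -0.107  0.111] [-4.  0. 11.]
0.0 [ 0.455 -0.107  0.1  ] [-3.2  0.  11.3]
```

```bash

python3 -m handwheel '[[-0.0058,0,-0.001,0,0,0,0],[-0.0058,0,-0.001,0,0,0,0],[-0.0058,0,-0.0006,0,0,0,0],[-0.0058,0,-0.0006,0,0,0,0],[-0.0058,0,-0.0002,0,0,0,0],[-0.0058,0,-0.0002,0,0,0,0],[-0.0058,0,0.0003,0,0,0,0],[-0.0058,0,0.0003,0,0,0,0]]'
python3 -m handwheel '[[-0.0058,0,0.0007,0,0,0,0],[-0.0058,0,0.0008,0,0,0,0],[-0.0057,0,0.0012,0,0,0,0],[-0.0057,0,0.0012,0,0,0,0],[-0.0056,0,0.0016,0,0,0,0],[-0.0056,0,0.0017,0,0,0,0]]'
python3 - <<'E'
from h import *
delta([.553+.0005,-.11,.209-.004],-92.3)
E
```

```text
time_s: 12.22
eef_pos: [0.5886, -0.1115, 0.2128]
ee_rot: [1.0, -0.017, 0.004, -0.002]
force: [1.3, 5.5, 1.4]
finger_gap: 0.0284
grip_force: 25.0
time_s: 12.72
eef_pos: [0.5542, -0.1102, 0.2053]
ee_rot: [1.0, -0.017, 0.003, -0.002]
force: [0.6, 7.4, 1.0]
finger_gap: 0.0286
grip_force: 25.0
at [ 0.5542 -0.1102  0.2053] shift mm [-0.7 -0.1  0.3] t 12.72 F [0.6 7.4 1. ]
turn deg [-0.24 -0.39  0.33]
```

It tracks well, so I'll keep lowering.

```bash

python3 -m handwheel '[[-0.0055,0,0.0021,0,0,0,0],[-0.0055,0,0.0021,0,0,0,0],[-0.0053,0,0.0025,0,0,0,0],[-0.0053,0,0.0025,0,0,0,0],[-0.0051,0,0.0029,0,0,0,0],[-0.0051,0,0.0029,0,0,0,0],[-0.0049,0,0.0033,0,0,0,0],[-0.0049,0,0.0033,0,0,0,0],[-0.0046,0,0.0037,0,0,0,0],[-0.0046,0,0.0037,0,0,0,0]]'
python3 -m handwheel '[[-0.0043,0,0.004,0,0,0,0],[-0.0043,0,0.004,0,0,0,0],[-0.004,0,0.0043,0,0,0,0],[-0.004,0,0.0043,0,0,0,0],[-0.0036,0,0.0046,0,0,0,0],[-0.0036,0,0.0046,0,0,0,0],[0,0,0,0,0,0,0]]'
python3 - <<'E'
from h import *
delta([.479+.0005,-.108,.153-.004],-92.3)
E
```

```text
time_s: 13.55
eef_pos: [0.5032, -0.108, 0.1757]
ee_rot: [1.0, -0.017, 0.003, -0.002]
force: [-0.7, 6.7, 0.9]
finger_gap: 0.0283
grip_force: 25.0
time_s: 14.13
eef_pos: [0.4786, -0.107, 0.1483]
ee_rot: [1.0, -0.018, 0.002, -0.003]
force: [0.4, 7.1, -0.7]
finger_gap: 0.0287
grip_force: 25.0
at [ 0.4786 -0.107   0.1483] shift mm [ 0.9  1.  -0.7] t 14.13 F [ 0.4  7.1 -0.7]
turn deg [-0.33 -0.17  0.29]
```

```bash

python3 -m handwheel '[[-0.0032,0,0.0049,0,0,0,0],[-0.0032,0,0.0049,0,0,0,0],[-0.0028,0,0.0051,0,0,0,0],[-0.0028,0,0.0051,0,0,0,0],[-0.0024,0,0.0053,0,0,0,0],[-0.0024,0,0.0053,0,0,0,0]]'
python3 -m handwheel '[[-0.001,0,0.0027,0,0,0,0],[-0.001,0,0.0027,0,0,0,0],[-0.001,0,0.0027,0,0,0,0],[-0.001,0,0.0027,0,0,0,0],[-0.0008,0,0.0028,0,0,0,0],[-0.0008,0,0.0028,0,0,0,0],[0,0,0,0,0,0,0]]'
python3 -m handwheel '[[-0.0005,0,0.002,0,0,0,0],[-0.0005,0,0.0015,0,0,0,0],[0,0,0,0,0,0,0]]'
python3 - <<'E'
from h import *
delta([.455+.0005,-.107,.1-.004],-92.3)
E
```

```text
time_s: 14.63
eef_pos: [0.4627, -0.1063, 0.1184]
ee_rot: [1.0, -0.018, 0.002, -0.003]
force: [-1.1, 7.9, 0.9]
finger_gap: 0.0284
grip_force: 25.0
time_s: 15.22
eef_pos: [0.4569, -0.1061, 0.1014]
ee_rot: [1.0, -0.018, 0.002, -0.003]
force: [0.6, 7.0, -1.3]
finger_gap: 0.0289
grip_force: 25.0
time_s: 15.47
eef_pos: [0.4561, -0.1061, 0.0982]
ee_rot: [1.0, -0.018, 0.002, -0.003]
force: [-1.1, 7.4, -0.9]
finger_gap: 0.0286
grip_force: 25.0
at [ 0.4561 -0.1061  0.0982] shift mm [-0.5  1.   2.1] t 15.47 F [-1.1  7.4 -0.9]
turn deg [-0.36 -0.22  0.27]
```

```bash

python3 -m handwheel '[[0,0,0.001,0,0,0,0],[0,0,0.001,0,0,0,0],[0,0,0,0,0,0,0]]'
python3 -m handwheel '[[0,0,0.001,0,0,0,0],[0,0,0.001,0,0,0,0],[0,0,0,0,0,0,0]]'
python3 -m handwheel '[[0,0,0.001,0,0,0,0],[0,0,0.001,0,0,0,0],[0,0,0,0,0,0,0]]'
```

```text
time_s: 15.72
eef_pos: [0.4557, -0.1061, 0.0963]
ee_rot: [1.0, -0.018, 0.001, -0.003]
force: [-1.0, 8.1, 0.1]
finger_gap: 0.0283
grip_force: 25.0
time_s: 15.97
eef_pos: [0.4557, -0.1061, 0.0961]
ee_rot: [1.0, -0.018, 0.002, -0.003]
force: [-4.0, 8.0, 7.9]
finger_gap: 0.0284
grip_force: 25.0
time_s: 16.22
eef_pos: [0.4559, -0.1061, 0.0957]
ee_rot: [1.0, -0.018, 0.002, -0.003]
force: [-7.1, 10.5, 14.7]
finger_gap: 0.0285
grip_force: 25.0
```

The cover is on the rim, with a contact force of about 15 N. I'll relax that, release, lift, and turn the tool so the pads end up closing radially at the red mark.

```bash

python3 -m handwheel '[[0,0,-0.003,0,0,0,0],[0,0,0,0,0,0,0.06],[0,0,0,0,0,0,0.06],[0,0,0,0,0,0,0.06],[0,0,0,0,0,0,0.06],[0,0,-0.01,0,0,0,0.06],[0,0,-0.02,0,0,0,0.06],[0,0,-0.03,0,0,0,0.06],[0,0,-0.03,0,0,0,0.06],[0,0,-0.03,0,0,0,0.06]]'
python3 -m handwheel '[[0,0,-0.03,0,0,5.5,0.04],[0,0,-0.03,0,0,5.5,0.04],[0,0,0,0,0,5.5,0.04],[0,0,0,0,0,5.5,0.04],[0,0,0,0,0,5.5,0.04],[0,0,0,0,0,5.5,0.04],[0,0,0,0,0,5.5,0.04],[0,0,0,0,0,5.5,0.04],[0,0,0,0,0,0,0.04],[0,0,0,0,0,0,0.04]]'
python3 - <<'E'
from h import *
delta([.569,-.188,.26],-136); print(bot.read_state()['qpos'].round(2))
c=bot.capture('scene');cv2.imwrite('pics/s2.png',cv2.resize(c['image'][200:310,200:330,::-1],None,fx=5,fy=5,interpolation=cv2.INTER_CUBIC))
E
```

```text
time_s: 17.05
eef_pos: [0.4557, -0.1095, 0.2177]
ee_rot: [1.0, -0.019, 0.003, 0.001]
force: [1.5, -0.4, 0.4]
finger_gap: 0.0603
grip_force: 0.0
time_s: 17.88
eef_pos: [0.4556, -0.1095, 0.2764]
ee_rot: [0.921, -0.391, 0.003, -0.0]
force: [-0.2, 0.2, -0.4]
finger_gap: 0.0401
grip_force: 0.0
at [ 0.4556 -0.1095  0.2764] shift mm [135.1 -26.9  17.1] t 17.88 F [-0.2  0.2 -0.4]
turn deg [-0.18 -0.28  0.01]
[-0.36 -0.1   1.44  0.    1.8   2.02]
```

View pics/s2.png

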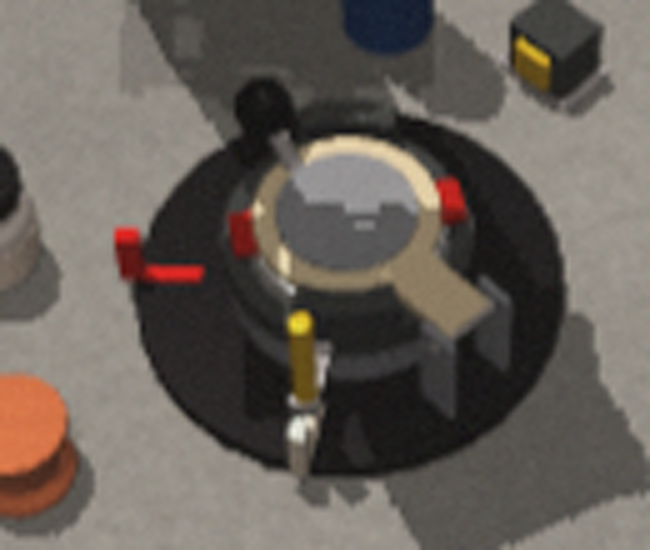

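The cover is seated on the rim with its ears (242,235) and (452,200) free, and the lever (302,360) points at the white mark. I'll move over the lever.

```bash

python3 -m handwheel '[[0.027,-0.0054,0,0,0,0,0.04],[0.027,-0.0054,0,0,0,0,0.04],[0.027,-0.0054,0,0,0,0,0.04],[0.027,-0.0054,0,0,0,0,0.04],[0.027,-0.0054,0,0,0,0,0.04],[0,0,0.02,0,0,0,0.04],[0,0,0.02,0,0,0,0.04],[0,0,0,0,0,0,0.04]]' 15
python3 - <<'E'
from h import *
delta([.569,-.188,.097],-136)
c=bot.capture('scene'); hsv=cv2.cvtColor(c['image'],cv2.COLOR_RGB2HSV); H,S,V=[hsv[...,i].astype(int) for i in range(3)];P=cloud(c)
m=(H>18)&(H<33)&(S>150)&(P[...,2]>.09)&(P[...,2]<.125)&(abs(P[...,0]-.569)<.03)&(abs(P[...,1]+.188)<.03); print(m.sum(),P[m].mean(0) if m.any() else 0)
E
```

```text
time_s: 18.6
eef_pos: [0.5674, -0.1876, 0.231]
ee_rot: [0.92, -0.391, -0.002, -0.001]
force: [0.5, 0.1, -1.2]
finger_gap: 0.0401
grip_force: 0.0
at [ 0.5674 -0.1876  0.231 ] shift mm [  2.   -0.9 134. ] t 18.6 F [ 0.5  0.1 -1.2]
turn deg [ 0.04  0.27 -0.04]
42 [ 0.5693247  -0.19156618  0.10686802]
```

```bash

python3 -m handwheel '[[0.0015,-0.0005,0.025,0,0,0,0.04],[0,0,0.025,0,0,0,0.04],[0,0,0.025,0,0,0,0.04],[0,0,0.025,0,0,0,0.04],[0,0,0.02,0,0,0,0.04],[0,0,0.012,0,0,0,0.04],[0,0,0.002,0,0,0,0.04],[0,0,0,0,0,0,0.04]]'
python3 -m handwheel '[[0,0,0,0,0,0,0],[0,0,0,0,0,0,0],[0,0,0,0,0,0,0],[0,0,0,0,0,0,0],[0,0,0,0,0,0,0]]' 15
python3 - <<'E'
from h import *
s=bot.read_state(); p=s['eef_pos']; r=R.from_quat(s['ee_rot'])
d=p[:2]-C; print(np.hypot(*d),np.arctan2(d[1],d[0]))
a=np.array([*grip(0),p[2]])
for v in np.arange(.1,1.41,.1):
    q=np.array([*grip(v),p[2]]); print(v.round(2),q.round(3),(r.inv().apply(q-a)*1000).round(1)); a=q
E
```

```text
time_s: 19.32
eef_pos: [0.5711, -0.1888, 0.103]
ee_rot: [0.92, -0.391, 0.003, -0.001]
force: [-0.2, -0.4, 1.3]
finger_gap: 0.0399
grip_force: 0.0
time_s: 19.73
eef_pos: [0.5699, -0.1908, 0.1037]
ee_rot: [0.92, -0.392, 0.002, 0.002]
force: [-2.7, -2.1, 4.1]
finger_gap: 0.0115
grip_force: 15.0
0.09794607359479324 -0.987780684702543
0.1 [ 0.559 -0.194  0.104] [-2.3  9.2  0. ]
0.2 [ 0.55  -0.198  0.104] [-3.2  8.9 -0. ]
0.3 [ 0.541 -0.201  0.104] [-4.1  8.6 -0. ]
0.4 [ 0.532 -0.203  0.104] [-4.9  8.1 -0. ]
0.5 [ 0.523 -0.204  0.104] [-5.7  7.6 -0. ]
0.6 [ 0.513 -0.204  0.104] [-6.4  7.  -0. ]
0.7 [ 0.504 -0.203  0.104] [-7.1  6.3 -0. ]
0.8 [ 0.494 -0.202  0.104] [-7.7  5.6 -0. ]
0.9 [ 0.485 -0.199  0.104] [-8.2  4.8 -0. ]
1.0 [ 0.476 -0.195  0.104] [-8.6  3.9 -0. ]
1.1 [ 0.468 -0.191  0.104] [-9.  3. -0.]
1.2 [ 0.46  -0.186  0.104] [-9.3  2.1 -0.1]
1.3 [ 0.453 -0.18   0.104] [-9.4  1.2 -0.1]
1.4 [ 0.446 -0.173  0.104] [-9.5  0.2 -0.1]
```

```bash

python3 -m handwheel '[[-0.001,0.0046,0,0,0,0,0],[-0.0013,0.0046,0,0,0,0,0],[-0.0015,0.0045,0,0,0,0,0],[-0.0017,0.0044,0,0,0,0,0],[-0.002,0.0043,0,0,0,0,0],[-0.0021,0.0043,0,0,0,0,0],[-0.0024,0.0041,0,0,0,0,0],[-0.0025,0.004,0,0,0,0,0],[-0.0028,0.0038,0,0,0,0,0],[-0.0029,0.0038,0,0,0,0,0]]'
python3 -m handwheel '[[-0.0032,0.0035,0,0,0,0,0],[-0.0032,0.0035,0,0,0,0,0],[-0.0035,0.0032,0,0,0,0,0],[-0.0036,0.0031,0,0,0,0,0],[-0.0038,0.0028,0,0,0,0,0],[-0.0039,0.0028,0,0,0,0,0],[-0.0041,0.0024,0,0,0,0,0],[-0.0041,0.0024,0,0,0,0,0],[-0.0043,0.002,0,0,0,0,0],[-0.0043,0.0019,0,0,0,0,0]]'
python3 -m handwheel '[[-0.0045,0.0015,0,0,0,0,0],[-0.0045,0.0015,0,0,0,0,0],[-0.0046,0.0011,0,0,0,0,0],[-0.0046,0.001,0,0,0,0,0],[0,0,0,0,0,0,0]]'
cat > ang.py <<'E'
from h import *
s=bot.read_state(); d=s['eef_pos'][:2]-C; a=np.arctan2(d[1],d[0]); print('r',np.hypot(*d),'tcp angle',a,'v',-.985-a)
delta([*(C+.095*np.array([np.cos(-2.385),np.sin(-2.385)])),s['eef_pos'][2]],-136)
c=bot.capture('scene'); hsv=cv2.cvtColor(c['image'],cv2.COLOR_RGB2HSV); H,S,V=[hsv[...,i].astype(int) for i in range(3)];P=cloud(c)
near=np.hypot(P[...,0]-C[0],P[...,1]-C[1])<.13
for n,m in dict(y=(H>18)&(H<33)&(S>150)&(P[...,2]>.05)&(P[...,2]<.125),r=((H<5)|(H>174))&(S>150)&(P[...,2]>.036)&(P[...,2]<.055)).items():
    m&=near
    if m.any(): q=P[m]; print(n,m.sum(),q.mean(0).round(4),np.arctan2(*(q.mean(0)[:2]-C)[::-1]))
E
python3 ang.py
```

```text
time_s: 20.57
eef_pos: [0.5267, -0.2037, 0.1036]
ee_rot: [0.92, -0.392, 0.004, -0.001]
force: [3.7, -0.7, 6.4]
finger_gap: 0.0112
grip_force: 15.0
time_s: 21.4
eef_pos: [0.4804, -0.1958, 0.1034]
ee_rot: [0.92, -0.392, 0.004, -0.0]
force: [4.5, -0.7, 7.0]
finger_gap: 0.0116
grip_force: 15.0
time_s: 21.82
eef_pos: [0.4631, -0.1865, 0.1033]
ee_rot: [0.92, -0.392, 0.003, 0.0]
force: [0.5, -1.3, 7.5]
finger_gap: 0.0115
grip_force: 15.0
r 0.093813230163996 tcp angle -2.17022615641224 v 1.1852261564122402
at [ 0.4631 -0.1865  0.1033] shift mm [-20.    3.2  -0.1] t 21.82 F [ 0.5 -1.3  7.5]
turn deg [-0.1  -0.35 -0.12]
y 72 [ 0.4676 -0.1924  0.0923] -2.0964361331061037
r 23 [ 0.4385 -0.1816  0.0456] -2.388664333050327
```

```bash

python3 -m handwheel '[[-0.004,0.0007,0,0,0,0,0],[-0.004,0.0005,0,0,0,0,0],[-0.004,0.0003,0,0,0,0,0],[-0.003,0.0001,0,0,0,0,0],[-0.0015,0,0,0,0,0,0],[0,0,0,0,0,0,0]]'
python3 ang.py
python3 - <<'E'
from h import *
c=bot.capture('scene');a=cv2.resize(c['image'][220:290,210:280,::-1],(400,400),interpolation=cv2.INTER_CUBIC)
c=bot.capture('wrist');np.savez('pics/w3',**c);b=cv2.resize(c['image'][120:330,175:385,::-1],(400,400),interpolation=cv2.INTER_CUBIC)
cv2.imwrite('pics/m3.png',np.hstack([a,b]))
E
```

```text
time_s: 22.37
eef_pos: [0.4505, -0.1766, 0.1033]
ee_rot: [0.92, -0.392, 0.003, 0.001]
force: [0.1, -2.9, 8.5]
finger_gap: 0.0114
grip_force: 15.0
r 0.09414221317165088 tcp angle -2.340629245038992 v 1.3556292450389922
at [ 0.4505 -0.1766  0.1033] shift mm [-4.2  0.9 -0. ] t 22.37 F [ 0.1 -2.9  8.5]
turn deg [-0.   -0.4  -0.14]
y 74 [ 0.4557 -0.183   0.0913] -2.25477376662861
r 26 [ 0.4418 -0.1766  0.046 ] -2.4027682138093733
```

View pics/m3.png

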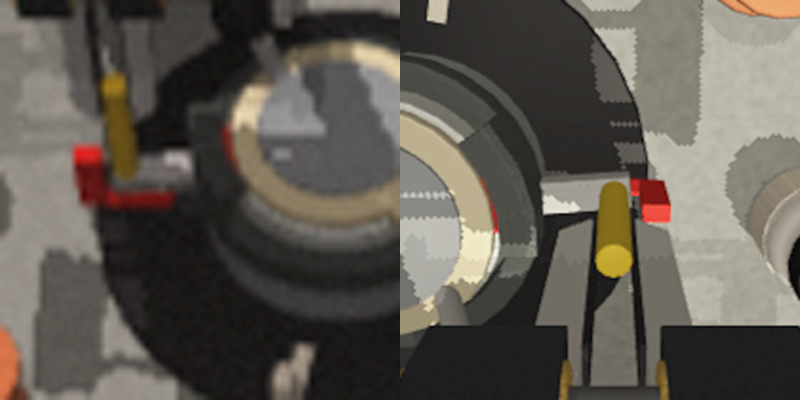

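The wrist half shows the bar (570,193) almost in line with the red block (653,190), a little short of it. I'll measure the angle left.

```bash
cat > w.py <<'E'
from h import *
import sys
def meas(c):
    P=cloud(c); hsv=cv2.cvtColor(c['image'],cv2.COLOR_RGB2HSV); H,S,V=[hsv[...,i].astype(int) for i in range(3)]
    z=P[...,2]; rr=np.hypot(P[...,0]-C[0],P[...,1]-C[1]); v,u=np.mgrid[:420,:560]
    for n,m in dict(red=((H<5)|(H>174))&(S>150)&(abs(z-.048)<.003)&(rr>.1)&(rr<.13),
      white=(S<60)&(V>150)&(abs(z-.048)<.003)&(rr>.1)&(rr<.13),
      bar=(S<60)&(V>110)&(abs(z-.051)<.003)&(rr>.066)&(rr<.095),
      grip=(H>15)&(H<35)&(S>120)&(z>.06)&(z<.12)&(rr<.13),
      gtop=(H>15)&(H<35)&(S>120)&(abs(z-.115)<.003)&(rr<.13)).items():
        q=P[m]
        if len(q): 
            a=np.arctan2(q[:,1]-C[1],q[:,0]-C[0]); mid=(np.percentile(a,3)+np.percentile(a,97))/2
            print(n,len(q),q.mean(0).round(4),'ang',np.arctan2(*(q.mean(0)[:2]-C)[::-1]).round(4),'mid',mid.round(4),'px',u[m].mean().round(),v[m].mean().round())
if __name__=='__main__':
    c=dict(np.load('pics/w3.npz')) if len(sys.argv)>1 else bot.capture('wrist'); meas(c)
E
python3 w.py 1
```

```text
red 144 [ 0.4339 -0.1854  0.0483] ang -2.392 mid -2.3943 px 309.0 231.0
white 215 [ 0.5768 -0.2038  0.0485] ang -1.0003 mid -0.9957 px 185.0 82.0
bar 506 [ 0.4649 -0.1677  0.0516] ang -2.2872 mid -2.2923 px 266.0 222.0
grip 786 [ 0.4553 -0.1817  0.0997] ang -2.2669 mid -2.287 px 287.0 243.0
gtop 308 [ 0.4539 -0.18    0.1152] ang -2.2895 mid -2.2946 px 286.0 255.0
```

```bash

python3 -m handwheel '[[-0.002,0,0,0,0,0,0],[-0.002,0,0,0,0,0,0],[-0.002,0,0,0,0,0,0],[-0.002,-0.0002,0,0,0,0,0],[0,0,0,0,0,0,0]]'
python3 w.py; python3 ang.py | head -2
```

```text
time_s: 22.93
eef_pos: [0.4448, -0.171, 0.1033]
ee_rot: [0.92, -0.392, 0.003, 0.002]
force: [-0.2, -3.7, 8.1]
finger_gap: 0.0115
grip_force: 15.0
red 145 [ 0.4339 -0.1855  0.0484] ang -2.3917 mid -2.3948 px 309.0 222.0
white 227 [ 0.5762 -0.2038  0.0485] ang -1.005 mid -0.9967 px 184.0 71.0
bar 512 [ 0.4605 -0.1637  0.0515] ang -2.3641 mid -2.3696 px 266.0 220.0
grip 786 [ 0.4499 -0.1765  0.0999] ang -2.3459 mid -2.3664 px 287.0 242.0
gtop 316 [ 0.4485 -0.1749  0.1152] ang -2.3687 mid -2.373 px 287.0 255.0
r 0.09443938682860126 tcp angle -2.4250645491042575 v 1.4400645491042576
at [ 0.4448 -0.171   0.1033] shift mm [3.8 0.7 0. ] t 22.98 F [-1.2 -5.1  8.3]
```

```bash

python3 -m handwheel '[[-0.0012,-0.0001,0,0,0,0,0],[-0.0012,-0.0001,0,0,0,0,0],[0,0,0,0,0,0,0],[0,0,0,0,0,0,0]]'
python3 w.py
```

```text
time_s: 23.37
eef_pos: [0.4432, -0.1693, 0.1033]
ee_rot: [0.92, -0.392, 0.003, 0.002]
force: [-0.3, -4.1, 8.4]
finger_gap: 0.0114
grip_force: 15.0
red 146 [ 0.4336 -0.1854  0.0485] ang -2.3937 mid -2.3955 px 309.0 219.0
white 229 [ 0.5762 -0.2038  0.0485] ang -1.0046 mid -0.9972 px 183.0 67.0
bar 520 [ 0.4592 -0.162   0.0515] ang -2.3903 mid -2.3956 px 266.0 219.0
grip 781 [ 0.4485 -0.1749  0.1001] ang -2.3682 mid -2.3891 px 287.0 242.0
gtop 307 [ 0.447  -0.1733  0.1152] ang -2.3913 mid -2.3955 px 287.0 254.0
```

The lever, bar and red mark agree to within 0.005 rad. I'll release, lift straight up, and check.

```bash

python3 -m handwheel '[[0,0,0,0,0,0,0.016],[0,0,0,0,0,0,0.024],[0,0,0,0,0,0,0.04],[0,0,0,0,0,0,0.04],[0,0,0,0,0,0,0.04]]'
python3 -m handwheel '[[0,0,-0.01,0,0,0,0.04],[0,0,-0.02,0,0,0,0.04],[0,0,-0.03,0,0,0,0.04],[0,0,-0.03,0,0,0,0.04],[0,0,-0.03,0,0,0,0.04],[0,0,-0.03,0,0,0,0.04],[0,0,-0.03,0,0,0,0.04],[0,0,0,0,0,0,0.04]]'
python3 w.py; python3 - <<'E'
from h import *
c=bot.capture('scene'); cv2.imwrite('pics/s3.png',cv2.resize(c['image'][120:310,150:330,::-1],(570,600),interpolation=cv2.INTER_CUBIC))
E
```

```text
time_s: 23.83
eef_pos: [0.4434, -0.1667, 0.1007]
ee_rot: [0.92, -0.391, 0.001, -0.001]
force: [0.5, 0.1, 0.3]
finger_gap: 0.0381
grip_force: 0.0
time_s: 24.5
eef_pos: [0.4455, -0.168, 0.2898]
ee_rot: [0.92, -0.391, 0.009, -0.0]
force: [0.7, 0.1, 1.0]
finger_gap: 0.0398
grip_force: 0.0
red 43 [ 0.4338 -0.1845  0.0486] ang -2.3987 mid -2.4014 px 302.0 179.0
white 60 [ 0.5752 -0.2036  0.0487] ang -1.0118 mid -0.9967 px 235.0 95.0
bar 155 [ 0.4588 -0.162   0.0516] ang -2.3941 mid -2.3988 px 278.0 179.0
grip 135 [ 0.448  -0.1742  0.1035] ang -2.3771 mid -2.3947 px 290.0 186.0
gtop 74 [ 0.4467 -0.1728  0.1155] ang -2.3977 mid -2.398 px 290.0 189.0
```

View pics/s3.png

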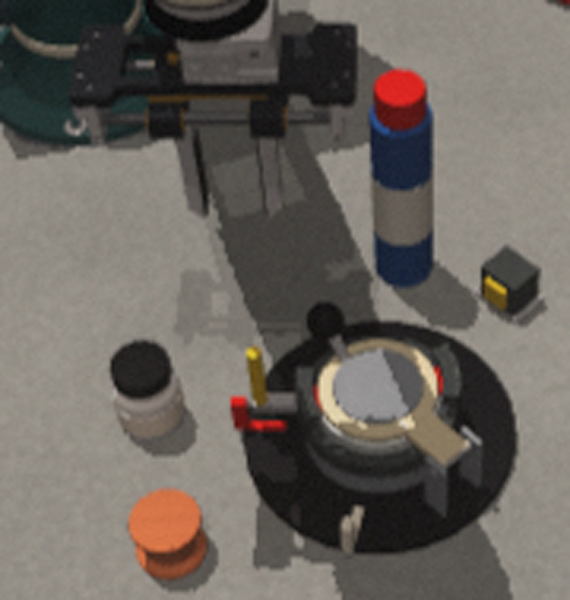

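The lever (258,375) lines up with the red mark (240,410), the lugs lie over the ears, and the cover is shut. The bystanders have not moved and the gripper is clear, so I'll hand in.

```bash
python3 -c "
from cell import bot
print(bot.close_job())"
```

```text
the job is handed in; nothing more can be done
None
```

The job is handed in: I turned the ring back to its stop at the white mark, lowered the cover gently onto the rim, then turned the ring clockwise until the lever lined up with the red mark, within about 0.005 rad; nothing else was disturbed, and it took about 25 s.

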